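# Lay an open pipette canister on its side against the bench stop

### The arm

A 6-joint arm with a two-finger parallel gripper is mounted at the origin on the work surface. World frame = base frame: x ahead of the robot, y to its left, z up, the work surface at z = 0. Lengths are in m, angles in rad, forces in N, time in s.
With the tool pointing down it reaches from about 0.375 to 0.975 m from the base axis. Payload 3.8 kg.
Tool frame: the origin (TCP) lies on the centre line of the jaws, within the pads' length; the fingertips stand 22 mm ahead of it and the grasp point (between the pads) lies 3 mm ahead of it (env.tip_reach is the distance from the TCP to the fingertips, in m); x points along the fingers, y is the direction in which the jaws open and shut, and the axes are right-handed (so a half turn about x gives the same grasp; the last joint's range is limited). The gripper opens to 88 mm and grips with 3 to 60 N. Pads are 18 mm wide; open, the fingers measure 123 mm over their backs; the gripper's body (75 mm by 187 mm) begins 45 mm behind the grasp point.
Start: joints at [-1.163, 0.264, 1.604, -0, 1.274, -0.037], TCP at [0.29, -0.609, 0.261] pointing down, gripper open.
Joint ranges: [-2.63, 2.63], [-0.94, 2.18], [0.31, 2.57], [-1.31, 4.45], [0, 2.66], [-2.55, 2.55]. Speed limits (rad/s): [2.57, 2.57, 3.14, 3.14, 3.14, 3.14].

### API

Orientations are given as a unit quaternion [w, x, y, z].
In Python, from rig import env gives the robot as it stands. The module is installed in compiled form; this text tells all that it offers.
- The arm moves only by the tool carry_out, never from a script. Its argument "steps" is a list of rows, each a list of 7 numbers: the shift along the tool's x, y, z in cm, then the turn, a rotation vector about the tool's x, y, z in degrees, then the closure in counts, from 0 (fully open) to 255 (shut). A call has exactly 10 rows; each row is the pose to reach, as a shift and turn from the pose commanded when the call began, along the tool's axes at that moment; what a row does not reach only later rows make up. A row lasts 1/8 s, in which the tool goes at most 62.5 mm and 10.7 degrees, less where a joint would pass 70% of its speed; a pose out of reach is approached as far as the arm can. A call with a gripper value outside its range is refused whole. The fingers move at their own pace and stop on an object; "grip_force" is the grip in N (left out, the last holds). Time passes only in rows, so rows that repeat a pose let the fingers close, or fill a call up. It gives the time, the measured TCP pose, the force and the opening at its end, in the units of the state.
- env.get_obs(): the state, without advancing time (a new reading comes with each control period).
- env.capture(name): name is "side" or "top"; returns (picture, depth): 480x640x3 uint8, blue, green, red; 480x640 float32, m along the optical axis (not along the pixel's ray), 0 where there is no reading.
- env.camera_model(name): a dict with "intrinsics" (3x3 intrinsics, pixels), "camera_from_world" (4x4, takes a point from world to camera coordinates). Camera axes: x right, y up, looking along -z (the intrinsics and any distortion apply to the point x, -y, -z); pixel columns grow to the right and rows downward; lengths in m; the calibration is good to about 2 mm. A picture is of the moment at which its call begins. camera_model takes no time and is no camera call.
- env.job_done(): hands the job in, once; it reports no verdict.
The state is a dict: "time": time; "q": joint angles; "qd": joint speeds; "effort": joint torques, N m; "tool_pos": TCP position; "tcp_rot": TCP orientation; "contact_force": force on the tool from outside, world axes, zero at the start; "ft_torque": the same for the moment, N m; "finger_gap": opening from 0.0 (shut) to 1.0 (fully open).
Only numpy, scipy, OpenCV 4.12 (cv2) and the standard library are available. Lean on these libraries where they do the work, as an engineer would, in place of code of your own. Each camera call takes 0.05 s, during which the arm holds its last target.

### The job

Tip the open square steel canister over onto its side with the fingertips, mouth away from the bench stop, easing it all the way down so that it lands gently and never drops free. Then push it along the bench until its closed foot rests squared up against the face of the stop. Never lift it clear of the bench, leave everything else where it stands, and move clear at the end.

Things in the scene. Friction and masses are not known exactly. Their poses are not given: they have to be found in the camera images.
- canister: the open square steel canister, empty, loose, 0.3 to 0.55 kg: 78 x 78 mm, 200 mm tall, walls and floor 4 mm, so its open mouth is 70 x 70 mm. Origin: centre of its underside (the closed foot); z runs from foot to mouth, x and y square to its sides. Starts upright 15 to 70 mm in front of the stop, its +x pointing away from the stop (within 0.12 rad). It falls by itself once it leans 21 degrees
- canister_mouth (a point): centre of the canister's open mouth, level with the rim, on its axis 200 mm from the foot. Fingertips reaching into the mouth can pull one wall over and then hold back the opposite wall as it comes down
- stop: aluminium angle fixed to the bench: upright plate 180 mm wide, 55 mm high, 10 mm thick. Origin at bench level in the middle of the plate's front face; x points away from that face, towards the canister, y along the plate, z up. Its base flange lies on the other side (x below 0)
- closed_canister: bystander: square steel canister with its lid ON, 84 x 84 mm, 185 mm tall, standing behind the stop; origin at the centre of its underside
- reagent_bottle: bystander: white bottle with a cap, 68 mm in diameter, 150 mm tall; origin at the centre of its underside
- amber_bottle: bystander: small amber bottle, 48 mm in diameter, 95 mm tall; origin at the centre of its underside
- dish_stack: bystander: stack of four clear culture dishes, 92 mm in diameter, 60 mm tall; origin at the centre of its underside
- tube_rack: bystander: rack of capped test tubes, 140 x 62 mm (long along its x), 110 mm tall; origin at the centre of its underside
- beaker: bystander: glass beaker, 72 mm in diameter, 90 mm tall; origin at the centre of its underside
- spatula: bystander: narrow steel spatula, 170 x 18 mm long, lying flat on the bench on the robot's side; origin under its middle
Mind the look-alikes: they are no part of the job. What is shaped like the canister but red or turquoise is not meant.

How it is judged:
By the outcome, as a careful person would: the job done as asked, in the order asked, and still so for the second after the job is handed in, with the robot touching nothing.
It also fails if it takes over 64 s, if anything falls off the work surface, if the arm or the gripper's body presses on something with over 40 N, if the wrist force passes 120 N, or if a joint passes its speed limit or range.

## Working session

There is one attempt and no reset: what is moved stays moved. The work goes in short steps, Python scripts to look and compute and a tool call to move; the robot and the scene stay as the last step left them, time stands still between calls to the robot, and variables do not carry over. Pictures are saved under pics/ and viewed, and the job is handed in when it is done.

Besides the shell and the picture viewer there is one more tool, called as name(argument=value, ...), one argument or row to a line, values as JSON. carry_out: Moves the arm, as the interface text tells. Its arguments: {"type":"object","properties":{"steps":{"type":"array"},"grip_force":{"type":"number"}},"required":["steps"]}

```bash
mkdir -p pics; ls
python3 - <<'E'
from rig import env
import cv2,numpy as np
o=env.get_obs();print(o, env.tip_reach)
for n in("side","top"):
    p,d=env.capture(n);cv2.imwrite(f"pics/{n}0.png",p);np.save(f"pics/{n}0.npy",d)
    m=env.camera_model(n);print(n,m)
E
```

```text
pics
{'time': 0.0, 'q': array([-1.16288890e+00,  2.64736040e-01,  1.60534832e+00, -1.96681738e-05,
        1.27368312e+00, -3.69189576e-02]), 'qd': array([-0.00121383,  0.00050364,  0.00054853,  0.00015738, -0.00242955,
        0.00168518]), 'effort': array([-8.02401119e-04, -5.02116358e+01, -3.56882215e+01,  7.31567061e-02,
        2.93934275e-02, -1.63143595e-04]), 'tool_pos': array([ 0.29017755, -0.60872655,  0.25941334]), 'tcp_rot': array([-0.15522385, -0.68954011, -0.15673285,  0.6898368 ]), 'contact_force': array([-0.5534639 ,  0.81554602,  0.30949948]), 'ft_torque': array([-0.01772358,  0.05024795, -0.07050737]), 'finger_gap': 1.0004292915689204} 0.022
side {'intrinsics': array([[500.32767067,   0.        , 317.03691145],
       [  0.        , 500.32767067, 231.54574225],
       [  0.        ,   0.        ,   1.        ]]), 'camera_from_world': array([[-0.85960024, -0.51094053,  0.00521459,  0.49881506],
       [ 0.40766371, -0.67962447,  0.60985316, -0.2266806 ],
       [-0.30805474,  0.52635573,  0.79249727, -0.88176845],
       [ 0.        ,  0.        ,  0.        ,  1.        ]])}
top {'intrinsics': array([[621.99543537,   0.        , 318.10121336],
       [  0.        , 621.99543537, 228.78849363],
       [  0.        ,   0.        ,   1.        ]]), 'camera_from_world': array([[ 0.00787577, -0.99992221,  0.00967166,  0.08679657],
       [ 0.99562696,  0.00874155,  0.09300831, -0.54691237],
       [-0.09308562,  0.00889686,  0.99561836, -1.21745418],
       [ 0.        ,  0.        ,  0.        ,  1.        ]])}
```

View pics/side0.png

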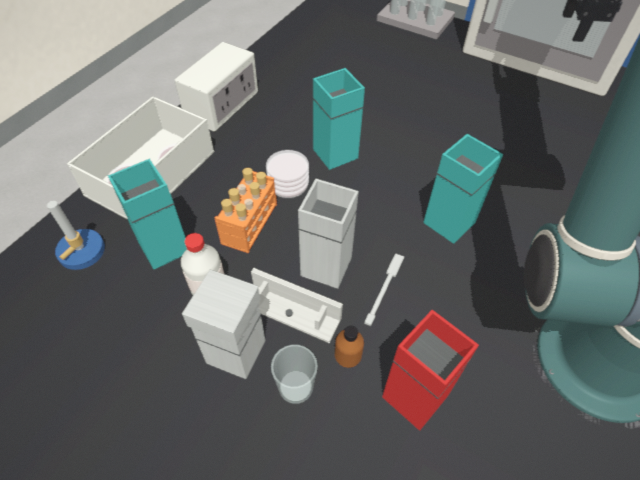

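View pics/top0.png

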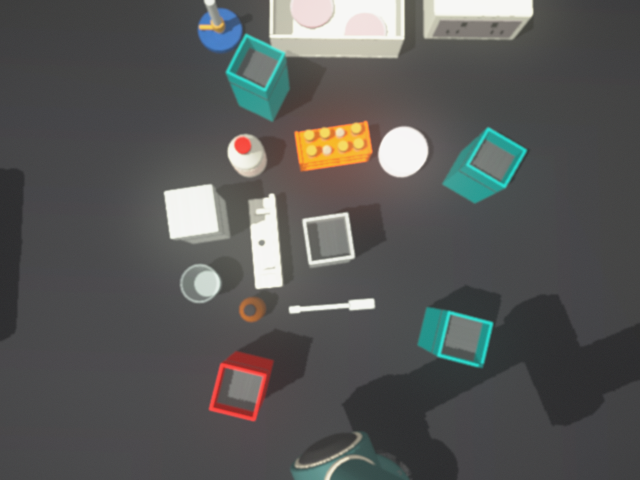

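The canister is the light grey one: mouth at about (328,239) in top, with the stop plate just left of it (about 275,240). It has to tip to the right, towards world −y. Next I measure it.

```bash
cat > h.py <<'E'
import numpy as np,cv2
from rig import env
from scipy.spatial.transform import Rotation as R
def cloud(n,d):
    m=env.camera_model(n);K=m["intrinsics"];T=np.linalg.inv(m["camera_from_world"])
    v,u=np.mgrid[0:480,0:640]
    p=np.stack([(u-K[0,2])/K[0,0]*d,-(v-K[1,2])/K[1,1]*d,-d],-1)
    return p@T[:3,:3].T+T[:3,3]
def ray(n,uv,z):
    m=env.camera_model(n);K=m["intrinsics"];T=np.linalg.inv(m["camera_from_world"])
    uv=np.atleast_2d(uv).astype(float)
    c=np.stack([(uv[:,0]-K[0,2])/K[0,0],-(uv[:,1]-K[1,2])/K[1,1],-np.ones(len(uv))],-1)
    w=c@T[:3,:3].T;o=T[:3,3]
    return o+w*((z-o[2])/w[:,2])[:,None]
def tool():
    o=env.get_obs();q=o["tcp_rot"];return o,R.from_quat([q[1],q[2],q[3],q[0]])
E
python3 - <<'E'
from h import *
d=np.load("pics/top0.npy");P=cloud("top",d);img=cv2.imread("pics/top0.png")
def rect(mask,name):
    pts=P[mask];
    r=cv2.minAreaRect((pts[:,:2]*1000).astype(np.float32));print(name,len(pts),r,"zmean",pts[:,2].mean(),np.percentile(pts[:,2],[5,95]))
v,u=np.mgrid[0:480,0:640]
z=P[...,2]
rim=(z>0.18)&(u>295)&(u<365)&(v>205)&(v<275)&(d>0)
rect(rim,"rim")
hsv=cv2.cvtColor(img,cv2.COLOR_BGR2HSV)
st=(z>0.045)&(z<0.065)&(u>240)&(u<290)&(v>188)&(v<295)
rect(st,"stoptop")
q=P[st];
print("bench z",np.median(z[230:260,390:420]))
# ray based rim contour
br=((hsv[...,2]>150)&(hsv[...,1]<60)&(u>298)&(u<362)&(v>206)&(v<272)).astype(np.uint8)
c=max(cv2.findContours(br,0,1)[0],key=cv2.contourArea);r=cv2.minAreaRect(c);print(r)
b=cv2.boxPoints(r);print(ray("top",b,0.2)); print(ray("top",r[0],0.2))
crop=cv2.resize(img[180:320,220:430],None,fx=3.5,fy=3.5,interpolation=cv2.INTER_CUBIC);cv2.imwrite("pics/crop0.png",crop)
# bystanders
for n,(a,b_) in dict(dish=(403,152),spat=(372,304),spat2=(292,309),turq=(495,160),turq2=(465,335),rack=(333,145),amber=(252,309)).items(): print(n,P[b_,a])
E
```

```text
rim 497 ((514.7723999023438, 74.93815612792969), (78.50621032714844, 78.0093765258789), 8.808367729187012) zmean 0.19787123819698962 [0.18561129 0.20270849]
stoptop 502 ((520.65966796875, 190.4263916015625), (179.09701538085938, 42.457191467285156), 5.838511943817139) zmean 0.05425602829561243 [0.04950545 0.05858155]
bench z -0.00041141537456068633
((328.0520324707031, 238.838134765625), (48.96241760253906, 47.2897834777832), 81.25383758544922)
[[0.54775668 0.1224939  0.2       ]
 [0.56092081 0.04222693 0.2       ]
 [0.47778443 0.02921561 0.2       ]
 [0.46486345 0.10893525 0.2       ]]
[[0.51267722 0.07573035 0.2       ]]
dish [ 0.69696344 -0.07472312  0.05577177]
spat [ 0.39735308 -0.01790738  0.00922382]
spat2 [0.38615489 0.14214835 0.00762207]
turq [ 0.66302859 -0.22844855  0.15002614]
turq2 [ 0.34781227 -0.16920337  0.15034583]
rack [0.70398032 0.06431423 0.08013613]
amber [0.38881741 0.21341039 0.09873463]
```

View pics/crop0.png

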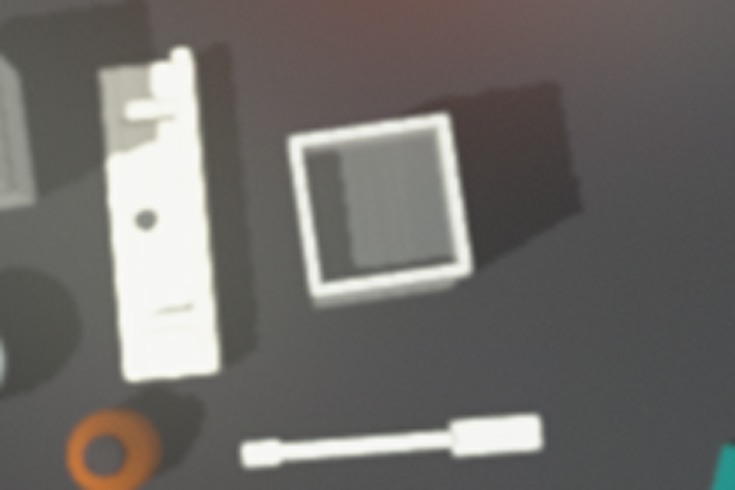

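```bash
cat >> h.py <<'E'
def rowto(pos,Rw,extra=None):
    """row (cm,deg) from current measured pose to world pos,Rw"""
    o,r=tool(); d=r.inv().apply(np.array(pos)-o["tool_pos"])*100
    rv=(r.inv()*Rw).as_rotvec(degrees=True)
    return np.round(np.r_[d,rv],2)
E
python3 - <<'E'
from h import *
e=np.array([(274.3,193.7),(282.6,286.3)]);print("stop front edge",ray("top",e,0.055))
img=cv2.imread("pics/top0.png").astype(float).mean(2)
# subpixel front edge per row
pts=[]
for v in range(198,284):
    row=img[v,262:300];g=np.diff(row);i=np.argmin(g);pts.append((262+i+.5,v))
pts=np.array(pts);W=ray("top",pts,0.055);
vx,vy,x0,y0=cv2.fitLine(W[:,:2].astype(np.float32),cv2.DIST_HUBER,0,.001,.001).ravel()
res=np.abs((W[:,0]-x0)*vy-(W[:,1]-y0)*vx)
print("line",vx,vy,x0,y0,np.median(res),np.degrees(np.arctan2(vy,vx)))
s=np.array([vx,vy])*np.sign(vx); n=np.array([s[1],-s[0]]);print("stop normal",n)
c=np.array([.5137,.0753]); print("gap centre->face",(c-[x0,y0])@n, "minus39",(c-[x0,y0])@n-.039)
# side view check of rim centre from depth
d=np.load("pics/side0.npy");P=cloud("side",d);z=P[...,2]
m=(z>.19)&(z<.21)&(abs(P[...,0]-.514)<.06)&(abs(P[...,1]-.075)<.06)
r=cv2.minAreaRect((P[m][:,:2]*1000).astype(np.float32));print("side rim",m.sum(),r)
m=(z>.048)&(z<.06)&(abs(P[...,0]-.52)<.12)&(abs(P[...,1]-.18)<.06)
r=cv2.minAreaRect((P[m][:,:2]*1000).astype(np.float32));print("side stop",m.sum(),r,cv2.boxPoints(r))
o,r=tool();print(r.as_matrix().round(3))
E
```

```text
stop front edge [[0.61162953 0.17793479 0.055     ]
 [0.43120349 0.15930941 0.055     ]]
line 0.9949179 0.10068933 0.5200042 0.16805872 0.0004904921831600552 5.7788663
stop normal [ 0.10068933 -0.9949179 ]
gap centre->face 0.09165254984638378 minus39 0.05265254984638378
side rim 727 ((512.8988037109375, 76.7281494140625), (78.80349731445312, 81.89836120605469), 9.178632736206055)
side stop 654 ((496.828369140625, 172.85922241210938), (83.19312286376953, 217.89773559570312), 76.8763656616211) [[381.28033 157.08623]
 [593.4871  107.61189]
 [612.3764  188.63222]
 [400.16962 238.10655]]
[[-0.001  0.43  -0.903]
 [ 0.002 -0.903 -0.43 ]
 [-1.    -0.002 -0.   ]]
```

```bash
cat >> h.py <<'E'
a=np.radians(8.8); XC=np.array([np.sin(a),-np.cos(a),0]);YC=np.array([np.cos(a),np.sin(a),0]);Z=np.array([0,0,1.])
C=np.array([.5135,.0757,0])
def Rtool(tilt,xc=XC,yc=YC):
    Rv=R.from_matrix(np.stack([-Z,yc,xc],1)); return R.from_rotvec(yc*np.radians(tilt))*Rv
E
python3 - <<'E'
from h import *
Rw=Rtool(-30);tx=Rw.apply([1,0,0]);g=C-.008*XC+[0,0,.18]
pre=g-.003*tx-.11*tx;print(pre,rowto(pre,Rw));
E
```

```text
[0.50363241 0.13944073 0.27786087] [ -1.71 -58.36 -51.46 -71.52 -25.83  19.26]
```

carry_out(
  steps=[
    [-5,0,0,0,0,0,0],
    [-5,-12,-10,-15,-5,4,0],
    [-5,-20,-18,-25,-9,7,0],
    [-4,-35,-30,-40,-15,11,0],
    [-3,-45,-40,-60,-21,16,0],
    [-1.7,-58.4,-51.5,-71.5,-25.8,19.3,0],
    [-1.7,-58.4,-51.5,-71.5,-25.8,19.3,0],
    [-1.7,-58.4,-51.5,-71.5,-25.8,19.3,0],
    [-1.7,-58.4,-51.5,-71.5,-25.8,19.3,0],
    [-1.7,-58.4,-51.5,-71.5,-25.8,19.3,0],
  ],
)

```text
time: 1.35
tool_pos: [0.4437, -0.0665, 0.2891]
tcp_rot: [0.659, 0.325, 0.379, -0.563]
contact_force: [-0.4, 0.2, -0.4]
finger_gap: 1.003
```

Run:
```python
from h import *
Rw=Rtool(-30);tx=Rw.apply([1,0,0]);g=C-.008*XC+[0,0,.18]
pre=g-.003*tx-.11*tx;print(pre,rowto(pre,Rw)); o=env.get_obs();print(o["q"],o["qd"])
```

```text
[0.50363241 0.13944073 0.27786087] [ -8.76   9.1  -17.37   0.03   0.14  -0.13]
[ 0.15657885 -0.20923201  2.11654262 -0.55153175  1.28036708  0.17593311] [ 1.11282894  0.48870447 -0.34034325  0.03831329  0.42556335  1.03718891]
```

carry_out(
  steps=[
    [-8,8,-15,0,0,0,0],
    [-8,8,-15,0,0,0,0],
    [-8,8,-15,0,0,0,0],
    [-8,8,-15,0,0,0,0],
    [-8,8,-15,0,0,0,0],
    [-8,8,-15,0,0,0,0],
    [-8,8,-15,0,0,0,0],
    [-8,8,-15,0,0,0,0],
    [-8,8,-15,0,0,0,0],
    [-8,8,-15,0,0,0,0],
  ],
)

```text
time: 2.6
tool_pos: [0.4973, 0.1111, 0.2835]
tcp_rot: [0.658, 0.325, 0.379, -0.564]
contact_force: [-0.2, -0.5, -0.3]
finger_gap: 1.004
```

Run:
```python
from h import *
Rw=Rtool(-30);tx=Rw.apply([1,0,0]);g=C-.008*XC+[0,0,.18]
for b in (.11,0): pre=g-.003*tx-b*tx;print(pre,rowto(pre,Rw)); 
o=env.get_obs();print(o["q"],o["qd"],o["tool_pos"])
for n in("side","top"):
    p,d=env.capture(n);cv2.imwrite(f"pics/{n}1.png",p)
```

```text
[0.50363241 0.13944073 0.27786087] [-0.87  1.06 -2.63 -0.06  0.1  -0.06]
[0.51204663 0.08508817 0.18259808] [10.13  1.05 -2.65 -0.06  0.1  -0.06]
[ 0.4713793   0.02958511  1.90867933 -0.50462576  1.40450671  0.45502197] [ 0.00475148  0.00284382 -0.00166682  0.00086867  0.00078725  0.00040174] [0.49728721 0.11108397 0.28351694]
```

View pics/side1.png

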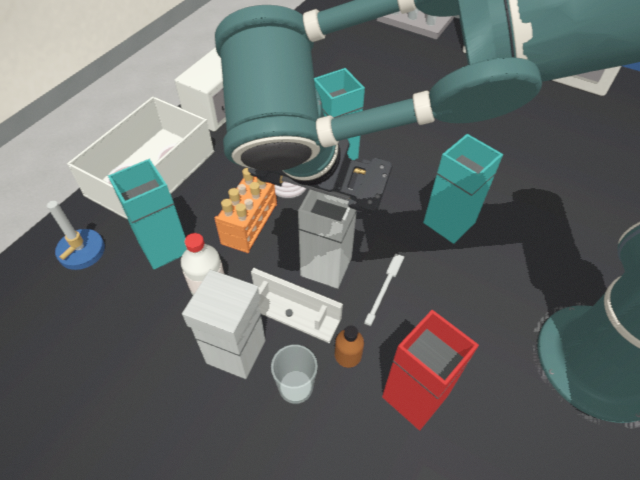

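View pics/top1.png

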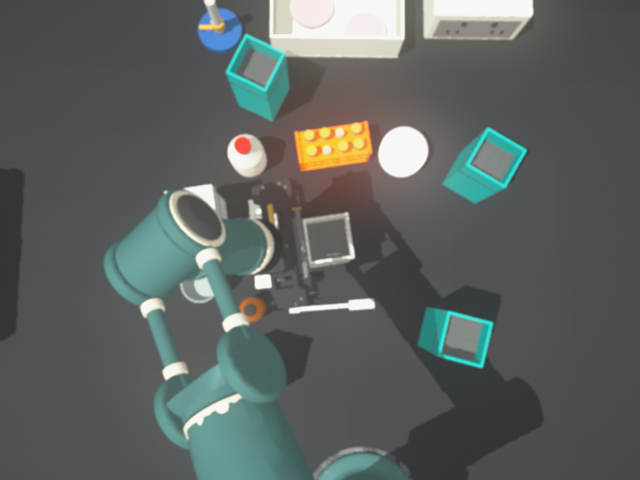

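carry_out(
  steps=[
    [-0.9,1.05,-2.65,0,0,0,0],
    [-0.9,1.05,-2.65,0,0,0,0],
    [-0.9,1.05,-2.65,0,0,0,0],
    [2,1.05,-2.65,0,0,0,0],
    [4,1.05,-2.65,0,0,0,0],
    [6,1.05,-2.65,0,0,0,0],
    [8,1.05,-2.65,0,0,0,0],
    [9.2,1.05,-2.65,0,0,0,0],
    [10.1,1.05,-2.65,0,0,0,0],
    [10.1,1.05,-2.65,0,0,0,0],
  ],
)

```text
time: 3.95
tool_pos: [0.5119, 0.0852, 0.1822]
tcp_rot: [0.658, 0.325, 0.379, -0.564]
contact_force: [-0.4, -0.3, 0.7]
finger_gap: 1.002
```

Run:
```python
from h import *
Rw=Rtool(-30);tx=Rw.apply([1,0,0]);g=C-.008*XC+[0,0,.18]
print(rowto(g-.003*tx,Rw)); 
o=env.get_obs();print(o["q"],o["tool_pos"],o["contact_force"])
p,d=env.capture("side");cv2.imwrite(f"pics/side2.png",p[100:340,200:520].repeat(2,0).repeat(2,1))
```

```text
[-0.03  0.02  0.03 -0.04  0.12 -0.01]
[ 0.41675514  0.12756911  2.0035353  -0.54349908  1.2140231   0.51044083] [0.5118606  0.08516228 0.18224677] [-0.42632948 -0.26857481  0.68290895]
```

View pics/side2.png

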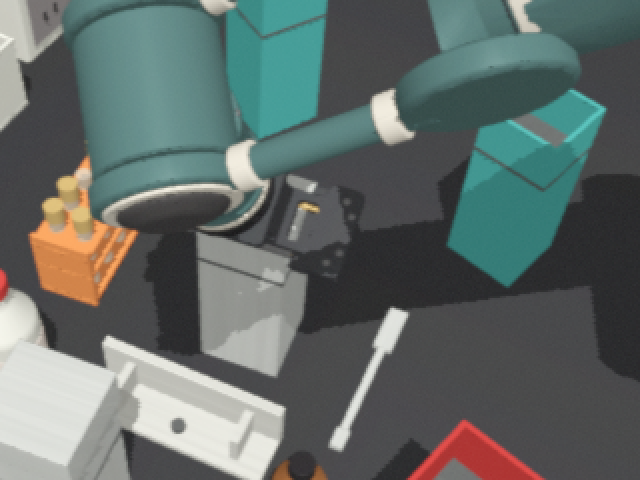

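carry_out(
  steps=[
    [0,0,0,0,0,0,20],
    [0,0,0,0,0,0,30],
    [0,0,0,0,0,0,60],
    [0,0,0,0,0,0,80],
    [0,0,0,0,0,0,80],
    [0,0,0,0,0,0,80],
    [0,0,0,0,0,0,80],
    [0,0,0,0,0,0,80],
    [0,0,0,0,0,0,80],
    [0,0,0,0,0,0,80],
  ],
  grip_force=15,
)

```text
time: 5.25
tool_pos: [0.5123, 0.0857, 0.1834]
tcp_rot: [0.658, 0.326, 0.378, -0.564]
contact_force: [-1.6, 2.6, 5.2]
finger_gap: 0.882
```

Run:
```python
from h import *
o=env.get_obs();print(o["tool_pos"],o["contact_force"],o["ft_torque"],o["finger_gap"])
p,d=env.capture("top");cv2.imwrite(f"pics/top3.png",p[130:370,200:520].repeat(2,0).repeat(2,1))
```

```text
[0.51231562 0.08567123 0.1834119 ] [-1.55943398  2.59198702  5.24853472] [ 0.10152554  0.22679064 -0.109334  ] 0.8822597765416516
```

View pics/top3.png

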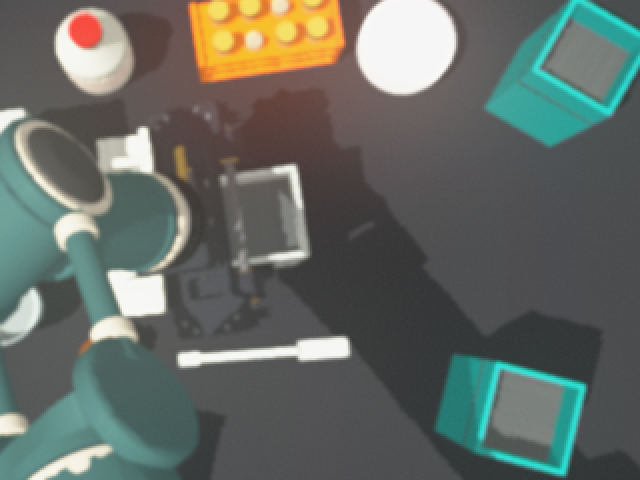

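Run:
```python
from h import *
P=C+.039*XC; T=np.array([.5119,.0852,.1822]);Rw=Rtool(-30)
pv=Rw.inv().apply(P-T);print(pv)
for D in (1.5,3,4.5,6,7.5,9,10.5,12,13.5,15):
    s=pv-R.from_rotvec([0,np.radians(D),0]).apply(pv);print(D,(s*100).round(2))
```

```text
[ 1.82106302e-01  1.27799966e-04 -4.89826325e-02]
1.5 [0.13 0.   0.48]
3 [0.28 0.   0.95]
4.5 [0.44 0.   1.41]
6 [0.61 0.   1.88]
7.5 [0.8  0.   2.34]
9 [0.99 0.   2.79]
10.5 [1.2  0.   3.24]
12 [1.42 0.   3.68]
13.5 [1.65 0.   4.12]
15 [1.89 0.   4.55]
```

carry_out(
  steps=[
    [0.13,0,0.48,0,1.5,0,80],
    [0.28,0,0.95,0,3,0,80],
    [0.44,0,1.41,0,4.5,0,80],
    [0.61,0,1.88,0,6,0,80],
    [0.8,0,2.34,0,7.5,0,80],
    [0.99,0,2.79,0,9,0,80],
    [1.2,0,3.24,0,10.5,0,80],
    [1.42,0,3.68,0,12,0,80],
    [1.65,0,4.12,0,13.5,0,80],
    [1.89,0,4.55,0,15,0,80],
  ],
)

```text
time: 6.55
tool_pos: [0.5198, 0.0368, 0.1895]
tcp_rot: [0.603, 0.397, 0.462, -0.516]
contact_force: [-0.5, 1.3, 4.7]
finger_gap: 0.881
```

```bash
cat > chk.py <<'E'
import sys
from h import *
phi=float(sys.argv[1]);n=sys.argv[2]
o=env.get_obs();P=C+.039*XC;T=np.array([.5119,.0852,.1822])
want=P+R.from_rotvec(YC*np.radians(phi)).apply(T-P)
print("pos",o["tool_pos"].round(4),"want",want.round(4),"F",o["contact_force"].round(1),"tau",o["ft_torque"].round(2),"gap",o["finger_gap"],"rot",rowto(want,Rtool(phi-30)),"q",o["q"].round(2))
p,d=env.capture("side");cv2.imwrite(f"pics/{n}.png",p[100:340,200:520].repeat(2,0).repeat(2,1))
E
python3 chk.py 15 s15
```

```text
pos [0.5198 0.0368 0.1895] want [0.5194 0.037  0.1886] F [-0.5  1.3  4.7] tau [ 0.07  0.14 -0.03] gap 0.881057452640006 rot [ 0.08 -0.04 -0.04 -0.04  0.02 -0.12] q [ 0.18  0.04  2.02 -0.29  1.11  0.16]
```

View pics/s15.png

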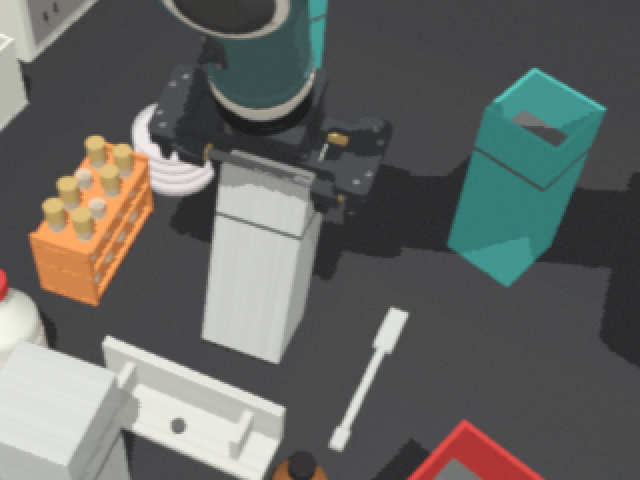

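It is tipping as planned, with the foot edge still pressed on the bench (Fz +4.7 N) and the canister leaning about 15° in the picture. I'll continue along the arc.

carry_out(
  steps=[
    [0.13,0,0.48,0,1.5,0,80],
    [0.28,0,0.95,0,3,0,80],
    [0.44,0,1.41,0,4.5,0,80],
    [0.61,0,1.88,0,6,0,80],
    [0.8,0,2.34,0,7.5,0,80],
    [0.99,0,2.79,0,9,0,80],
    [1.2,0,3.24,0,10.5,0,80],
    [1.42,0,3.68,0,12,0,80],
    [1.65,0,4.12,0,13.5,0,80],
    [1.89,0,4.55,0,15,0,80],
  ],
)

```text
time: 7.85
tool_pos: [0.5273, -0.0116, 0.1828]
tcp_rot: [0.538, 0.461, 0.536, -0.46]
contact_force: [0.1, -1.0, 3.0]
finger_gap: 0.882
```

```bash
python3 chk.py 30 s30
```

```text
pos [ 0.5273 -0.0116  0.1828] want [ 0.5268 -0.0113  0.1821] F [ 0.1 -1.   3. ] tau [-0.04  0.01  0.03] gap 0.8821344053042627 rot [ 0.07 -0.04 -0.04 -0.02  0.08 -0.13] q [-0.07  0.05  2.   -0.    1.09 -0.22]
```

View pics/s30.png

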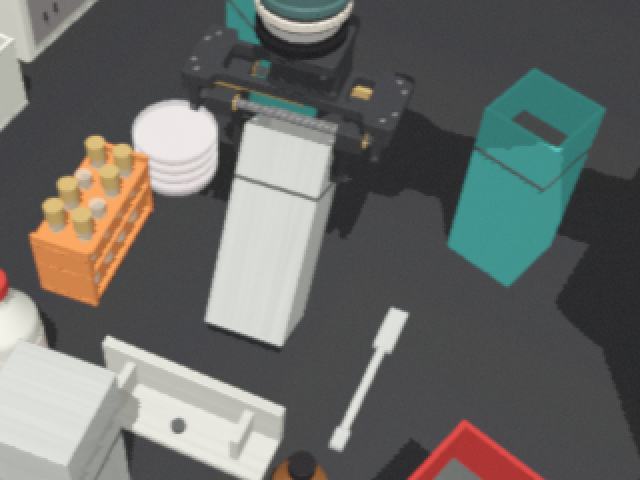

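carry_out(
  steps=[
    [0.13,0,0.48,0,1.5,0,80],
    [0.29,0,0.95,0,3,0,80],
    [0.45,0,1.41,0,4.5,0,80],
    [0.63,0,1.87,0,6,0,80],
    [0.82,0,2.33,0,7.5,0,80],
    [1.02,0,2.78,0,9,0,80],
    [1.23,0,3.23,0,10.5,0,80],
    [1.46,0,3.67,0,12,0,80],
    [1.69,0,4.11,0,13.5,0,80],
    [1.94,0,4.54,0,15,0,80],
  ],
)

```text
time: 9.15
tool_pos: [0.5343, -0.0565, 0.1637]
tcp_rot: [0.463, 0.517, 0.602, -0.396]
contact_force: [1.5, -3.8, 5.4]
finger_gap: 0.882
```

```bash
python3 chk.py 45 s45
```

```text
pos [ 0.5343 -0.0565  0.1637] want [ 0.5338 -0.0562  0.1632] F [ 1.5 -3.8  5.4] tau [-0.64 -0.17  0.05] gap 0.8817135402249969 rot [ 0.06 -0.05 -0.03  0.02  0.04 -0.12] q [-0.29  0.15  1.95  0.26  1.17 -0.56]
```

View pics/s45.png

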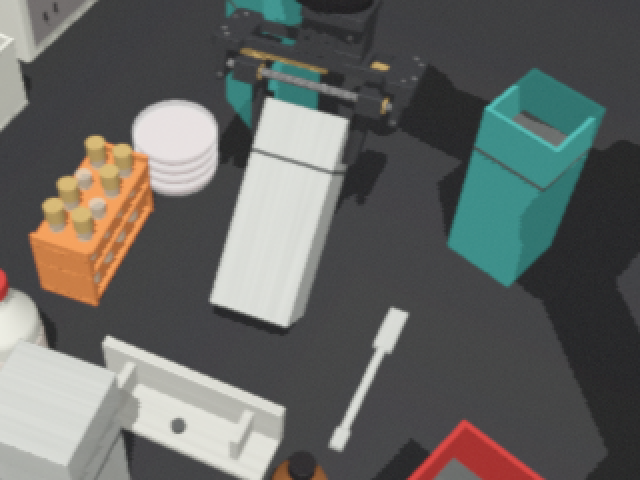

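Run:
```python
from h import *
d=np.load("pics/top0.npy");Pt=cloud("top",d);z=Pt[...,2]
v,u=np.mgrid[0:480,0:640]
m=(z>.185)&(z<.215)&(u>440)&(u<530)&(v>120)&(v<205)
r=cv2.minAreaRect((Pt[m][:,:2]*1000).astype(np.float32));print(m.sum(),r,cv2.boxPoints(r).round())
B=cv2.boxPoints(r)/1000
m=(z>.185)&(z<.215)&(u>410)&(u<500)&(v>300)&(v<372)
r2=cv2.minAreaRect((Pt[m][:,:2]*1000).astype(np.float32));print(m.sum(),r2,cv2.boxPoints(r2).round())
P=C+.039*XC;T=np.array([.5119,.0852,.1822])
g0=T+.003*Rtool(-30).apply([1,0,0])
for phi,tilt in ((60,15),(60,30),(75,15),(75,30),(90,15),(90,30),(90,45),(90,60)):
    Rw=Rtool(tilt);g=P+R.from_rotvec(YC*np.radians(phi)).apply(g0-P);best=9
    for dd in np.arange(.045,.25,.02):
        for zz in (-.0375,.0375):
            for yy in np.linspace(-.0935,.0935,9):
                q=g+Rw.apply([-dd,yy,zz])
                if q[2]<.21:
                    best=min(best,-cv2.pointPolygonTest((B*1000).astype(np.float32),(q[0]*1000,q[1]*1000),True))
    lo=min((g+Rw.apply([-.045,0,s]))[2] for s in(-.0375,.0375))
    print(phi,tilt,g.round(3),"mm to turq",round(best),"body low z",round(lo,3))
```

```text
718 ((658.3350219726562, -216.12139892578125), (78.79157257080078, 81.19332885742188), 59.66423034667969) [[ 603. -230.]
 [ 673. -271.]
 [ 713. -203.]
 [ 643. -162.]]
626 ((345.46600341796875, -156.947509765625), (79.30728912353516, 78.21585845947266), 76.11978912353516) [[ 298. -186.]
 [ 374. -205.]
 [ 393. -128.]
 [ 317. -109.]]
60 15 [ 0.54  -0.093  0.131] mm to turq 9 body low z 0.164
60 30 [ 0.54  -0.093  0.131] mm to turq 0 body low z 0.151
75 15 [ 0.544 -0.122  0.092] mm to turq -10 body low z 0.126
75 30 [ 0.544 -0.122  0.092] mm to turq -33 body low z 0.112
90 15 [ 0.547 -0.14   0.047] mm to turq -28 body low z 0.081
90 30 [ 0.547 -0.14   0.047] mm to turq -34 body low z 0.067
90 45 [ 0.547 -0.14   0.047] mm to turq -36 body low z 0.052
90 60 [ 0.547 -0.14   0.047] mm to turq -36 body low z 0.037
```

```bash
cat > plan.py <<'E'
from h import *
from scipy.interpolate import interp1d
P=C+.039*XC;T=np.array([.5119,.0852,.1822]);g0=T+.003*Rtool(-30).apply([1,0,0])
tilt=interp1d([45,57,69,80,90],[15,5,-3,-5,-5]);sl=interp1d([45,57,69,80,90],[0,.012,.024,.030,.030])
def tcp(phi):
    Rw=Rtool(float(tilt(phi)));g=P-XC*float(sl(phi))+R.from_rotvec(YC*np.radians(phi)).apply(g0-P)
    return g-.003*Rw.apply([1,0,0]),Rw,g
if __name__=="__main__":
    B=np.float32([[603,-230],[673,-271],[713,-203],[643,-162]])
    for ph in ([45,57],[57,69],[69,80],[80,90]):
        p0,R0,_=tcp(ph[0])
        for phi in np.linspace(ph[0],ph[1],11)[1:]:
            p,Rw,g=tcp(phi);best=999
            for dd in np.arange(.045,.25,.02):
              for zz in (-.0375,.0375):
                for yy in np.linspace(-.0935,.0935,9):
                    q=g+Rw.apply([-dd,yy,zz])
                    if q[2]<.21: best=min(best,-cv2.pointPolygonTest(B,(q[0]*1000,q[1]*1000),True))
            d=R0.inv().apply(p-p0)*100
            print(round(phi,1),[*d.round(2).tolist(),0,round((R0.inv()*Rw).as_rotvec(degrees=True)[1],1),0,80],p.round(3),round(best))
E
python3 plan.py
```

```text
46.2 [0.14, 0.0, 0.25, 0, np.float64(-1.0), 0, 80] [ 0.534 -0.058  0.161] 73
47.4 [0.28, 0.0, 0.5, 0, np.float64(-2.0), 0, 80] [ 0.534 -0.06   0.159] 71
48.6 [0.44, -0.0, 0.75, 0, np.float64(-3.0), 0, 80] [ 0.535 -0.062  0.157] 66
49.8 [0.6, 0.0, 1.0, 0, np.float64(-4.0), 0, 80] [ 0.535 -0.064  0.155] 65
51.0 [0.77, 0.0, 1.24, 0, np.float64(-5.0), 0, 80] [ 0.535 -0.066  0.153] 64
52.2 [0.94, 0.0, 1.48, 0, np.float64(-6.0), 0, 80] [ 0.536 -0.068  0.15 ] 63
53.4 [1.13, -0.0, 1.72, 0, np.float64(-7.0), 0, 80] [ 0.536 -0.07   0.148] 62
54.6 [1.32, -0.0, 1.95, 0, np.float64(-8.0), 0, 80] [ 0.536 -0.071  0.145] 61
55.8 [1.52, 0.0, 2.18, 0, np.float64(-9.0), 0, 80] [ 0.536 -0.073  0.143] 60
57.0 [1.72, -0.0, 2.41, 0, np.float64(-10.0), 0, 80] [ 0.537 -0.075  0.14 ] 60
58.2 [0.25, 0.0, 0.18, 0, np.float64(-0.8), 0, 80] [ 0.537 -0.076  0.138] 59
59.4 [0.51, -0.0, 0.36, 0, np.float64(-1.6), 0, 80] [ 0.537 -0.078  0.135] 58
60.6 [0.77, 0.0, 0.53, 0, np.float64(-2.4), 0, 80] [ 0.537 -0.079  0.132] 58
61.8 [1.04, 0.0, 0.7, 0, np.float64(-3.2), 0, 80] [ 0.538 -0.081  0.129] 57
63.0 [1.31, 0.0, 0.8
[... 1277 characters left out ...]
.101  0.078] 42
82.0 [0.61, 0.0, 0.21, 0, np.float64(0.0), 0, 80] [ 0.541 -0.102  0.075] 41
83.0 [0.92, 0.0, 0.3, 0, np.float64(0.0), 0, 80] [ 0.541 -0.103  0.072] 40
84.0 [1.23, -0.0, 0.39, 0, np.float64(0.0), 0, 80] [ 0.541 -0.105  0.069] 39
85.0 [1.55, 0.0, 0.48, 0, np.float64(0.0), 0, 80] [ 0.541 -0.106  0.066] 38
86.0 [1.86, 0.0, 0.56, 0, np.float64(0.0), 0, 80] [ 0.542 -0.107  0.063] 36
87.0 [2.18, -0.0, 0.63, 0, np.float64(0.0), 0, 80] [ 0.542 -0.108  0.059] 35
88.0 [2.49, -0.0, 0.7, 0, np.float64(0.0), 0, 80] [ 0.542 -0.109  0.056] 34
89.0 [2.81, 0.0, 0.76, 0, np.float64(0.0), 0, 80] [ 0.542 -0.11   0.053] 34
90.0 [3.13, 0.0, 0.82, 0, np.float64(0.0), 0, 80] [ 0.542 -0.11   0.05 ] 33
```

A check showed that rotating the tool fully with the canister would drive the gripper body into the turquoise canister. Its nearest corner is at (0.643, −0.162). So I'll keep the tool near vertical, let the canister pivot in the pads, and ease the foot edge back 15 mm for clearance.

```bash
sed -i 's/\[0,.012,.024,.030,.030\]/[0,.005,.010,.015,.015]/' plan.py; python3 plan.py | sed 's/np.float64//g'
```

```text
46.2 [0.12, -0.0, 0.32, 0, (-1.0), 0, 80] [ 0.534 -0.059  0.161] 72
47.4 [0.25, -0.0, 0.64, 0, (-2.0), 0, 80] [ 0.535 -0.062  0.159] 70
48.6 [0.38, 0.0, 0.95, 0, (-3.0), 0, 80] [ 0.535 -0.064  0.157] 63
49.8 [0.53, 0.0, 1.27, 0, (-4.0), 0, 80] [ 0.535 -0.067  0.155] 62
51.0 [0.68, 0.0, 1.58, 0, (-5.0), 0, 80] [ 0.536 -0.07   0.153] 60
52.2 [0.83, -0.0, 1.89, 0, (-6.0), 0, 80] [ 0.536 -0.072  0.15 ] 59
53.4 [1.0, 0.0, 2.19, 0, (-7.0), 0, 80] [ 0.537 -0.075  0.148] 57
54.6 [1.17, 0.0, 2.49, 0, (-8.0), 0, 80] [ 0.537 -0.077  0.145] 56
55.8 [1.36, 0.0, 2.79, 0, (-9.0), 0, 80] [ 0.537 -0.079  0.143] 54
57.0 [1.54, -0.0, 3.08, 0, (-10.0), 0, 80] [ 0.538 -0.082  0.14 ] 53
58.2 [0.24, 0.0, 0.25, 0, (-0.8), 0, 80] [ 0.538 -0.084  0.138] 51
59.4 [0.49, 0.0, 0.5, 0, (-1.6), 0, 80] [ 0.538 -0.086  0.135] 50
60.6 [0.75, 0.0, 0.74, 0, (-2.4), 0, 80] [ 0.539 -0.088  0.132] 49
61.8 [1.01, 0.0, 0.98, 0, (-3.2), 0, 80] [ 0.539 -0.09   0.129] 47
63.0 [1.28, 0.0, 1.21, 0, (-4.0), 0, 80] [ 0.539 -0.092  0.127] 46
64.2 [1.55, 0.0, 1.44, 0, (-4.8), 0, 80] [ 0.54  -0.094  0.124] 45
65.4 [1.83, 0.0, 1.66, 0,
[... 874 characters left out ...]
2.0), 0, 80] [ 0.543 -0.114  0.081] 29
81.0 [0.31, -0.0, 0.11, 0, (0.0), 0, 80] [ 0.543 -0.116  0.078] 27
82.0 [0.61, 0.0, 0.21, 0, (0.0), 0, 80] [ 0.543 -0.117  0.075] 26
83.0 [0.92, 0.0, 0.3, 0, (0.0), 0, 80] [ 0.543 -0.118  0.072] 25
84.0 [1.23, -0.0, 0.39, 0, (0.0), 0, 80] [ 0.544 -0.119  0.069] 24
85.0 [1.55, 0.0, 0.48, 0, (0.0), 0, 80] [ 0.544 -0.121  0.066] 23
86.0 [1.86, 0.0, 0.56, 0, (0.0), 0, 80] [ 0.544 -0.122  0.063] 21
87.0 [2.18, -0.0, 0.63, 0, (0.0), 0, 80] [ 0.544 -0.123  0.059] 20
88.0 [2.49, -0.0, 0.7, 0, (0.0), 0, 80] [ 0.544 -0.124  0.056] 20
89.0 [2.81, 0.0, 0.76, 0, (0.0), 0, 80] [ 0.544 -0.124  0.053] 19
90.0 [3.13, 0.0, 0.82, 0, (0.0), 0, 80] [ 0.544 -0.125  0.05 ] 18
```

carry_out(
  steps=[
    [0.12,0,0.32,0,-1,0,80],
    [0.25,0,0.64,0,-2,0,80],
    [0.38,0,0.95,0,-3,0,80],
    [0.53,0,1.27,0,-4,0,80],
    [0.68,0,1.58,0,-5,0,80],
    [0.83,0,1.89,0,-6,0,80],
    [1.0,0,2.19,0,-7,0,80],
    [1.17,0,2.49,0,-8,0,80],
    [1.36,0,2.79,0,-9,0,80],
    [1.54,0,3.08,0,-10,0,80],
  ],
  grip_force=12,
)

```text
time: 10.45
tool_pos: [0.5381, -0.0818, 0.1407]
tcp_rot: [0.514, 0.48, 0.559, -0.44]
contact_force: [1.3, -3.7, 4.7]
finger_gap: 0.886
```

```bash
cat > chk2.py <<'E'
import sys
from plan import *
phi=float(sys.argv[1]);n=sys.argv[2]
o=env.get_obs();p,Rw,_=tcp(phi)
print("pos",o["tool_pos"].round(4),"F",o["contact_force"].round(1),"tau",o["ft_torque"].round(2),"gap",round(o["finger_gap"],3),"err",rowto(p,Rw),"q",o["q"].round(2))
p,d=env.capture("side");cv2.imwrite(f"pics/{n}.png",p[100:340,200:520].repeat(2,0).repeat(2,1))
E
python3 chk2.py 57 s57
```

```text
pos [ 0.5381 -0.0818  0.1407] F [ 1.3 -3.7  4.7] tau [-0.35 -0.21  0.06] gap 0.886 err [ 0.04 -0.03 -0.02  0.01  0.11 -0.08] q [-0.24  0.14  1.99  0.09  1.05 -0.44]
```

View pics/s57.png

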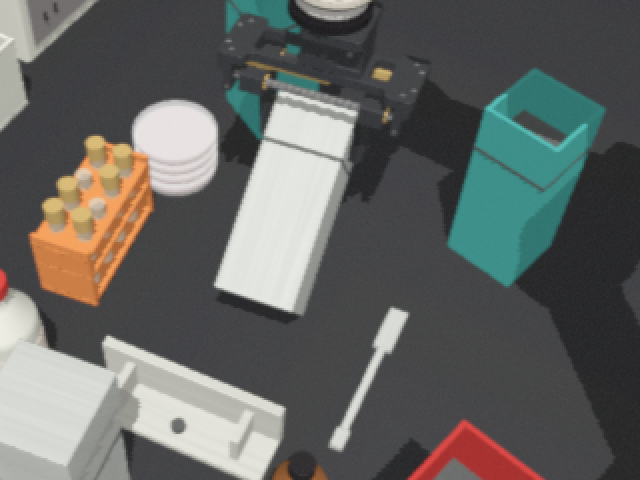

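Pivoting in the pads works. The lean is now about 57° and the edge is still pressed down.

carry_out(
  steps=[
    [0.24,0,0.25,0,-0.8,0,80],
    [0.49,0,0.5,0,-1.6,0,80],
    [0.75,0,0.74,0,-2.4,0,80],
    [1.01,0,0.98,0,-3.2,0,80],
    [1.28,0,1.21,0,-4,0,80],
    [1.55,0,1.44,0,-4.8,0,80],
    [1.83,0,1.66,0,-5.6,0,80],
    [2.12,0,1.87,0,-6.4,0,80],
    [2.41,0,2.08,0,-7.2,0,80],
    [2.71,0,2.29,0,-8,0,80],
  ],
)

```text
time: 11.75
tool_pos: [0.5409, -0.1017, 0.1113]
tcp_rot: [0.552, 0.448, 0.522, -0.472]
contact_force: [0.9, -3.6, 3.5]
finger_gap: 0.889
```

```bash
python3 chk2.py 69 s69
```

```text
pos [ 0.5409 -0.1017  0.1113] F [ 0.9 -3.6  3.5] tau [-0.39 -0.19 -0.05] gap 0.889 err [-0.   -0.    0.02 -0.01  0.14 -0.04] q [-0.2   0.16  2.02 -0.06  0.94 -0.32]
```

View pics/s69.png

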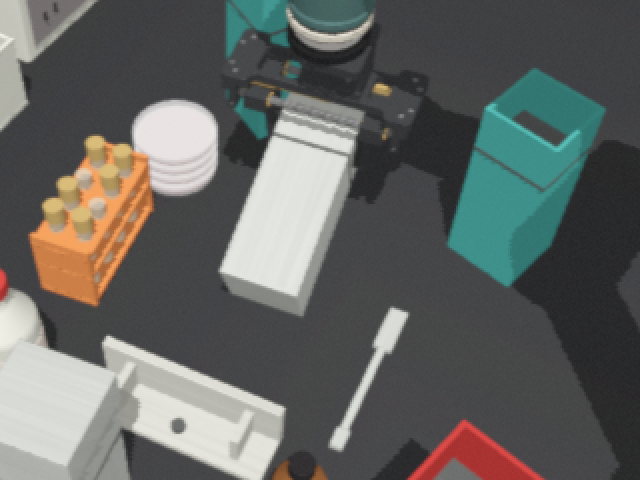

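carry_out(
  steps=[
    [0.3,0,0.14,0,-0.2,0,80],
    [0.6,0,0.27,0,-0.4,0,80],
    [0.91,0,0.4,0,-0.6,0,80],
    [1.22,0,0.52,0,-0.8,0,80],
    [1.53,0,0.63,0,-1,0,80],
    [1.85,0,0.74,0,-1.2,0,80],
    [2.17,0,0.85,0,-1.4,0,80],
    [2.49,0,0.94,0,-1.6,0,80],
    [2.81,0,1.03,0,-1.8,0,80],
    [3.14,0,1.12,0,-2,0,80],
  ],
)

```text
time: 13.05
tool_pos: [0.543, -0.1144, 0.0807]
tcp_rot: [0.561, 0.44, 0.512, -0.48]
contact_force: [-0.3, -3.0, 1.3]
finger_gap: 0.887
```

```bash
python3 chk2.py 80 s80
```

```text
pos [ 0.543  -0.1144  0.0807] F [-0.3 -3.   1.3] tau [-0.16 -0.07  0.05] gap 0.887 err [ 0.01 -0.02  0.   -0.01  0.11 -0.06] q [-0.2   0.2   2.04 -0.11  0.87 -0.29]
```

View pics/s80.png

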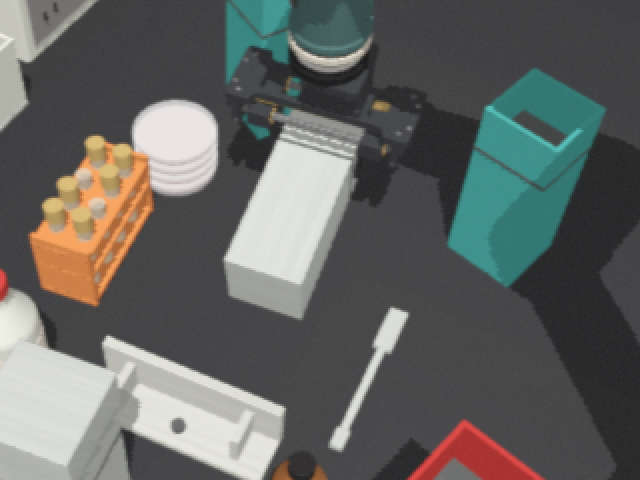

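carry_out(
  steps=[
    [0.31,0,0.11,0,0,0,80],
    [0.6,0,0.21,0,0,0,80],
    [0.9,0,0.3,0,0,0,80],
    [1.2,0,0.38,0,0,0,80],
    [1.45,0,0.45,0,0,0,80],
    [1.65,0,0.5,0,0,0,80],
    [1.8,0,0.54,0,0,0,80],
    [1.95,0,0.58,0,0,0,80],
    [2.08,0,0.61,0,0,0,80],
    [2.18,0,0.63,0,0,0,80],
  ],
)

```text
time: 14.35
tool_pos: [0.5443, -0.1225, 0.0597]
tcp_rot: [0.56, 0.44, 0.512, -0.48]
contact_force: [-1.1, 0.1, -0.8]
finger_gap: 0.88
```

carry_out(
  steps=[
    [0.1,0,0.02,0,0,0,80],
    [0.2,0,0.04,0,0,0,80],
    [0.3,0,0.06,0,0,0,80],
    [0.4,0,0.08,0,0,0,80],
    [0.5,0,0.1,0,0,0,80],
    [0.6,0,0.12,0,0,0,80],
    [0.7,0,0.14,0,0,0,80],
    [0.8,0,0.15,0,0,0,80],
    [0.88,0,0.17,0,0,0,80],
    [0.95,0,0.18,0,0,0,80],
  ],
)

```text
time: 15.6
tool_pos: [0.5449, -0.1251, 0.0511]
tcp_rot: [0.56, 0.44, 0.512, -0.48]
contact_force: [-3.3, 2.1, 7.2]
finger_gap: 0.882
```

```bash
python3 chk2.py 90 s90
python3 - <<'E'
from h import *
p,d=env.capture("side");P=cloud("side",d);z=P[...,2]
# top wall of canister
m=(abs(P[...,0]-.53)<.12)&(P[...,1]>-.1)&(P[...,1]<.06)&(z>.06)&(z<.11)&(P[...,0]<.6)
Q=P[m];A=np.c_[(Q[:,:2]-Q[:,:2].mean(0)),np.ones(len(Q))];c=np.linalg.lstsq(A,Q[:,2],rcond=None)[0];print(len(Q),c, Q[:,2].min(),Q[:,2].max())
print("slope deg along XC",np.degrees(np.arctan(c[:2]@XC[:2])))
E
```

```text
pos [ 0.5449 -0.1251  0.0511] F [-3.3  2.1  7.2] tau [ 0.4   0.71 -0.04] gap 0.882 err [ 0.1  -0.04 -0.   -0.02  0.1  -0.06] q [-0.22  0.25  2.05 -0.11  0.81 -0.3 ]
2708 [ 0.02285083 -0.09378634  0.07924494] 0.06004803157396443 0.1099912490203897
slope deg along XC 5.493705631610815
```

View pics/s90.png

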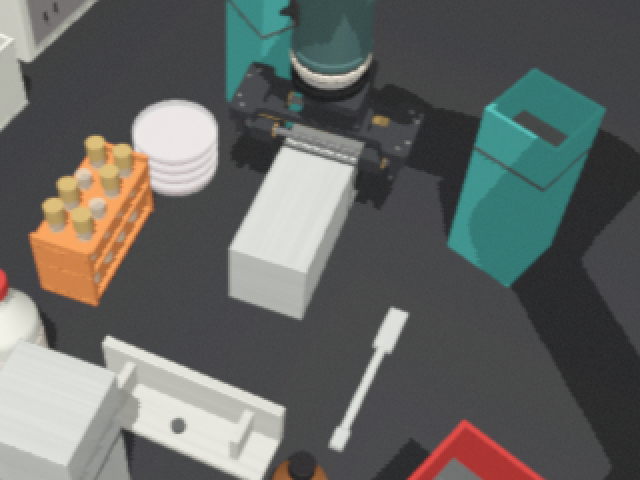

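Run:
```python
from h import *
p,d=env.capture("side");P=cloud("side",d);z=P[...,2]
for y0,y1 in((-.08,-.06),(-.06,-.04),(-.04,-.02),(-.02,0),(0,.02),(.02,.03)):
    m=(abs(P[...,0]-.525)<.03)&(P[...,1]>y0)&(P[...,1]<y1)&(z>.03)
    print(y0,m.sum(),np.percentile(z[m],[10,50,90]).round(4))
```

```text
-0.08 1667 [0.0785 0.2686 0.4023]
-0.06 541 [0.077  0.335  0.4067]
-0.04 1530 [0.0785 0.3733 0.4038]
-0.02 240 [0.076  0.078  0.0797]
0 244 [0.0762 0.0779 0.0797]
0.02 132 [0.0758 0.0779 0.0794]
```

Run:
```python
from h import *
p,d=env.capture("side");P=cloud("side",d);z=P[...,2]
m=(abs(P[...,0]-.53)<.03)&(P[...,1]>-.08)&(P[...,1]<.03)&(z>.07)&(z<.09)
Q=P[m];A=np.c_[Q[:,1],np.ones(len(Q))];c=np.linalg.lstsq(A,Q[:,2],rcond=None)[0];print(len(Q),np.degrees(np.arctan(c[0])),np.median(Q[Q[:,1]<-.05,2]))
```

```text
1266 0.07112086676153241 0.07778576614341803
```

It's flat: the top wall is at z 0.078 with a 0.07° slope. The turquoise canister blocks reaching behind the mouth here. So I'll slide it while lightly gripped and pressed down, turn it 3° to match the stop, then release it and push the rim for the last part.

Run:
```python
from h import *
o,r=tool();Rc=Rtool(-5)
n=np.array([.1007,-.9949,0])
for L in (.04,.08):
    print(L,(Rc.inv().apply(-n*L+[0,0,.0005])*100).round(2))
print((Rc.inv()*R.from_rotvec([0,0,np.radians(-3)])*Rc).as_rotvec(degrees=True).round(2))
```

```text
0.04 [-0.4   0.21 -3.97]
0.08 [-0.75  0.42 -7.95]
[ 2.99 -0.   -0.26]
```

carry_out(
  steps=[
    [-0.07,0.01,-0.25,0.2,0,0,80],
    [-0.1,0.03,-0.6,0.5,0,0,80],
    [-0.14,0.05,-1,0.8,0,-0.1,80],
    [-0.17,0.07,-1.4,1.1,0,-0.1,80],
    [-0.21,0.1,-1.8,1.4,0,-0.1,80],
    [-0.24,0.12,-2.2,1.7,0,-0.15,80],
    [-0.28,0.14,-2.6,2,0,-0.2,80],
    [-0.31,0.16,-3,2.4,0,-0.2,80],
    [-0.36,0.19,-3.5,2.7,0,-0.25,80],
    [-0.4,0.21,-3.97,3,0,-0.26,80],
  ],
)

```text
time: 17.05
tool_pos: [0.5408, -0.0851, 0.0511]
tcp_rot: [0.548, 0.453, 0.5, -0.494]
contact_force: [0.2, -3.1, 2.7]
finger_gap: 0.884
```

```bash
cat > chk3.py <<'E'
import sys
from h import *
n=sys.argv[1]
o,r=tool();print(o["time"],o["tool_pos"].round(4),"F",o["contact_force"].round(1),"tau",o["ft_torque"].round(2),"gap",round(o["finger_gap"],3))
for c in ("side","top"):
    p,d=env.capture(c);cv2.imwrite(f"pics/{n}{c}.png",p[100:340,200:520].repeat(2,0).repeat(2,1));np.save(f"pics/{n}{c}.npy",d);cv2.imwrite(f"pics/full_{n}{c}.png",p)
E
python3 chk3.py p1
```

```text
17.05 [ 0.5408 -0.0851  0.0511] F [ 0.2 -3.1  2.7] tau [-0.37  0.13  0.12] gap 0.884
```

View pics/p1side.png

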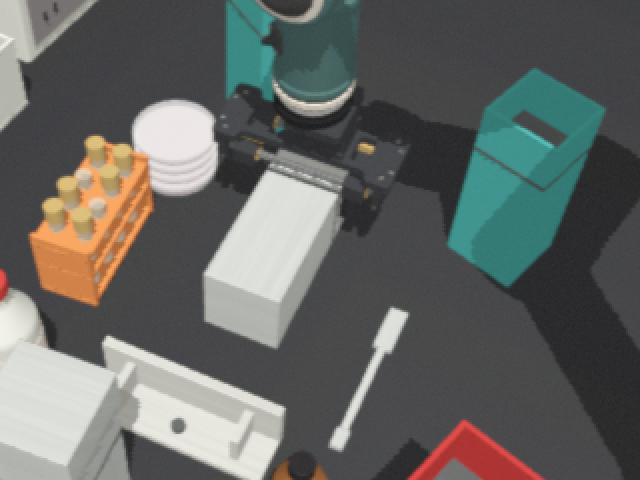

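View pics/p1top.png

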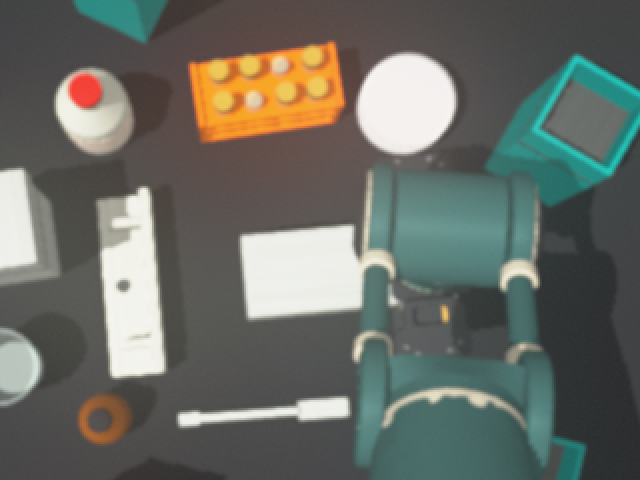

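```bash
cat > foot.py <<'E'
import sys
from h import *
n=sys.argv[1];img=cv2.imread(f"pics/full_{n}top.png").astype(float).mean(2)
v0,v1,u0,u1=map(int,sys.argv[2:6])
pts=[]
for v in range(v0,v1):
    row=cv2.GaussianBlur(img[v:v+1],(3,1),0)[0,u0:u1];g=np.diff(row);i=np.argmax(g);pts.append((u0+i+.5,v))
W=ray("top",np.array(pts),.078)
vx,vy,x0,y0=cv2.fitLine(W[:,:2].astype(np.float32),cv2.DIST_HUBER,0,.001,.001).ravel()
N=np.array([.10069,-.99492]);F=np.array([.52,.16806]);S=np.array([.99492,.10069])
print("angle",np.degrees(np.arctan2(vy,vx)*np.sign(vx)) if vx>0 else np.degrees(np.arctan2(-vy,-vx)),"stop 5.78; dist mm",(((W[[0,len(W)//2,-1],:2]-F)@N)*1000).round(1),"line mid",((np.array([x0,y0])-F)@N*1000).round(1),"lateral",((W[[0,-1],:2]-[.5214,.1686])@S*1000).round(1))
E
python3 foot.py p1 223 255 312 330
```

```text
angle 5.6407804 stop 5.78; dist mm [81.7 82.6 81.9] line mid 82.3 lateral [ 22.8 -36.8]
```

carry_out(
  steps=[
    [-0.04,0,-0.5,0,0,0,80],
    [-0.1,0,-1.1,0,0,0,80],
    [-0.15,0,-1.75,0,0,0,80],
    [-0.21,0,-2.4,0,0,0,80],
    [-0.27,0,-3.1,0,0,0,80],
    [-0.33,0,-3.8,0,0,0,80],
    [-0.39,0,-4.5,0,0,0,80],
    [-0.45,0,-5.1,0,0,0,80],
    [-0.49,0,-5.6,0,0,0,80],
    [-0.52,0,-5.98,0,0,0,80],
  ],
)

```text
time: 18.4
tool_pos: [0.5349, -0.0255, 0.0511]
tcp_rot: [0.548, 0.453, 0.5, -0.494]
contact_force: [0.5, -4.7, 4.8]
finger_gap: 0.884
```

```bash
python3 chk3.py p2; python3 foot.py p2 223 255 284 308
```

```text
18.4 [ 0.5349 -0.0255  0.0511] F [ 0.5 -4.7  4.8] tau [-0.72  0.16  0.14] gap 0.884
angle 6.1305923 stop 5.78; dist mm [22.6 23.7 23.1] line mid 23.2 lateral [ 28.3 -31.4]
```

View pics/p2top.png

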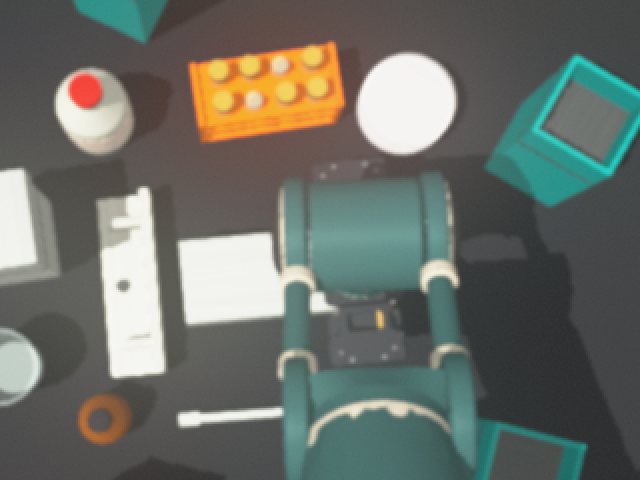

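carry_out(
  steps=[
    [0,0,0,0,0,0,0],
    [0,0,0,0,0,0,0],
    [0,0,0,0,0,0,0],
    [0,0,0,0,0,0,0],
    [-0.5,0,0.04,0,0,0,0],
    [-2,0,0.17,0,0,0,0],
    [-4,0,0.35,0,0,0,0],
    [-6.5,0,0.57,0,0,0,0],
    [-9,0,0.79,0,0,0,0],
    [-10,0,0.87,0,0,0,0],
  ],
)

```text
time: 19.75
tool_pos: [0.5361, -0.0255, 0.1542]
tcp_rot: [0.549, 0.454, 0.499, -0.493]
contact_force: [0.7, -0.7, -0.6]
finger_gap: 0.998
```

```bash
python3 chk3.py p3; python3 foot.py p3 223 255 284 308
python3 - <<'E'
from h import *
N=np.array([.10069,-.99492,0]);S=np.array([.99492,.10069,0]);M=np.array([.5214,.1686,0])
Rw=Rtool(0,N,S)
for p in (M+.247*N-.006*S+[0,0,.15],M+.247*N-.006*S+[0,0,.048]): print(p,rowto(p,Rw))
E
```

```text
19.75 [ 0.5361 -0.0255  0.1542] F [ 0.7 -0.7 -0.6] tau [ 0.02 -0.06 -0.02] gap 0.998
angle 5.901868 stop 5.78; dist mm [22.6 23.7 23.1] line mid 23.4 lateral [ 28.3 -31.4]
[ 0.54030091 -0.07774938  0.15      ] [ 0.79 -0.08  5.19 -0.01  5.13 -0.29]
[ 0.54030091 -0.07774938  0.048     ] [ 1.095e+01 -1.300e-01  4.280e+00 -1.000e-02  5.130e+00 -2.900e-01]
```

View pics/p3side.png

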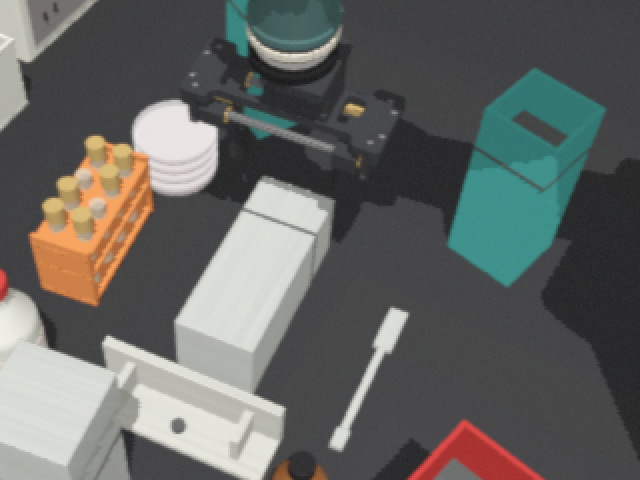

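carry_out(
  steps=[
    [0,-0.05,2,0,2,-0.1,80],
    [0.5,-0.08,4,0,4,-0.2,80],
    [0.8,-0.1,5.2,0,5.1,-0.3,80],
    [0.8,-0.1,5.2,0,5.1,-0.3,80],
    [3,-0.1,5,0,5.1,-0.3,80],
    [5,-0.1,4.8,0,5.1,-0.3,80],
    [7,-0.1,4.6,0,5.1,-0.3,80],
    [9,-0.1,4.4,0,5.1,-0.3,80],
    [10.5,-0.1,4.3,0,5.1,-0.3,80],
    [10.9,-0.1,4.3,0,5.1,-0.3,80],
  ],
)

```text
time: 21.1
tool_pos: [0.538, -0.0772, 0.0452]
tcp_rot: [0.523, 0.473, 0.526, -0.476]
contact_force: [-0.1, -0.1, -0.4]
finger_gap: 0.69
```

```bash
python3 chk3.py p4
python3 - <<'E'
from h import *
N=np.array([.10069,-.99492,0]);S=np.array([.99492,.10069,0]);M=np.array([.5214,.1686,0])
Rw=Rtool(0,N,S)
o,_=tool();print("dist",(o["tool_pos"]-M)@N,"lat",(o["tool_pos"]-M)@S)
p=M+.209*N-.006*S+[0,0,.048]; print(p,rowto(p,Rw))
E
```

```text
21.1 [ 0.538  -0.0772  0.0452] F [-0.1 -0.1 -0.4] tau [ 0.02 -0.1   0.04] gap 0.69
dist 0.2467056720738321 lat -0.0074682371519909614
[ 0.53647469 -0.03994242  0.048     ] [-0.18  0.15 -3.77  0.   -0.01  0.26]
```

View pics/p4side.png

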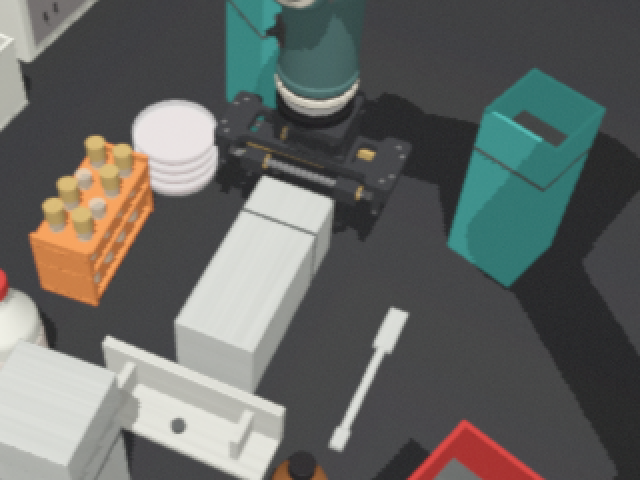

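carry_out(
  steps=[
    [-0.2,0.1,-0.3,0,0,0,80],
    [-0.2,0.1,-0.7,0,0,0,80],
    [-0.2,0.1,-1.1,0,0,0,80],
    [-0.2,0.1,-1.4,0,0,0,80],
    [-0.2,0.1,-1.7,0,0,0,80],
    [-0.2,0.1,-2,0,0,0,80],
    [-0.2,0.1,-2.3,0,0,0,80],
    [-0.2,0.1,-2.6,0,0,0,80],
    [-0.2,0.1,-2.9,0,0,0,80],
    [-0.2,0.1,-3.1,0,0,0,80],
  ],
)

```text
time: 22.45
tool_pos: [0.5372, -0.0467, 0.0487]
tcp_rot: [0.524, 0.473, 0.525, -0.475]
contact_force: [1.4, -4.0, 3.8]
finger_gap: 0.689
```

```bash
python3 chk3.py p5; python3 foot.py p5 223 255 275 300
```

```text
22.45 [ 0.5372 -0.0467  0.0487] F [ 1.4 -4.   3.8] tau [-0.58 -0.23 -0.02] gap 0.689
angle 5.3473616 stop 5.78; dist mm [5.5 4.7 6. ] line mid 5.1 lateral [ 29.9 -29.8]
```

View pics/p5side.png

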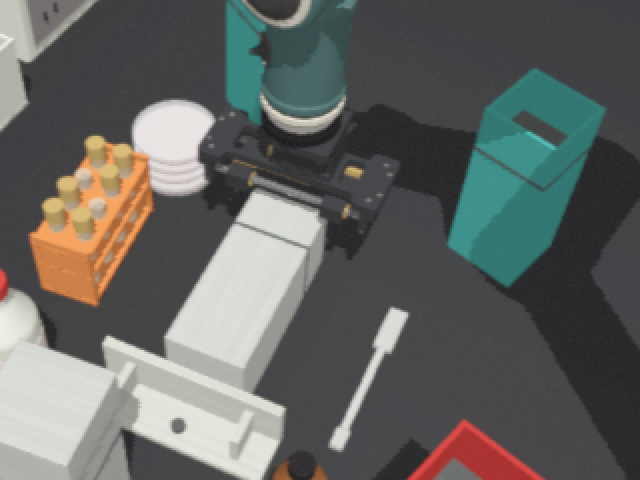

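View pics/p5top.png

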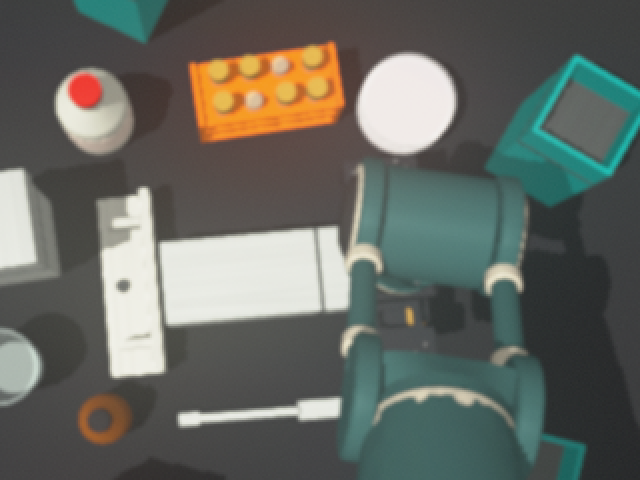

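carry_out(
  steps=[
    [0,0,-0.1,0,0,0,80],
    [0,0,-0.2,0,0,0,80],
    [0,0,-0.3,0,0,0,80],
    [0,0,-0.4,0,0,0,80],
    [0,0,-0.5,0,0,0,80],
    [0,0,-0.55,0,0,0,80],
    [0,0,-0.6,0,0,0,80],
    [0,0,-0.65,0,0,0,80],
    [0,0,-0.7,0,0,0,80],
    [0,0,-0.7,0,0,0,80],
  ],
)

```text
time: 23.8
tool_pos: [0.5361, -0.0398, 0.0485]
tcp_rot: [0.524, 0.473, 0.526, -0.475]
contact_force: [-0.6, -3.2, 2.4]
finger_gap: 0.688
```

```bash
python3 chk3.py p6; python3 foot.py p6 223 255 268 295
```

```text
23.8 [ 0.5361 -0.0398  0.0485] F [-0.6 -3.2  2.4] tau [-0.46 -0.14 -0.01] gap 0.688
angle 31.175072 stop 5.78; dist mm [ 7.4  2.8 23.1] line mid -2.4 lateral [ 29.7 -31.4]
```

View pics/p6top.png

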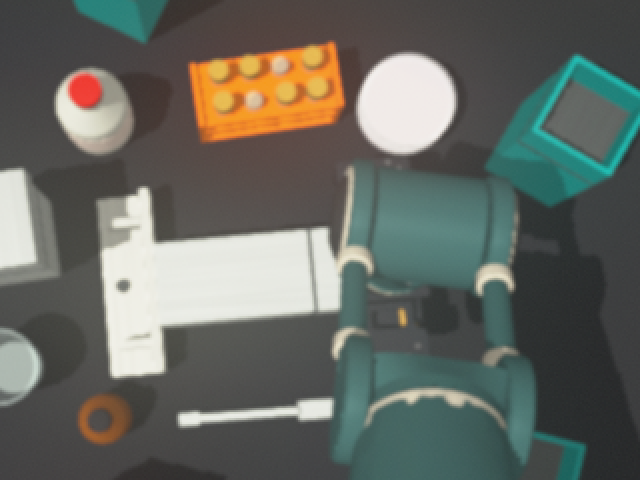

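View pics/p6side.png

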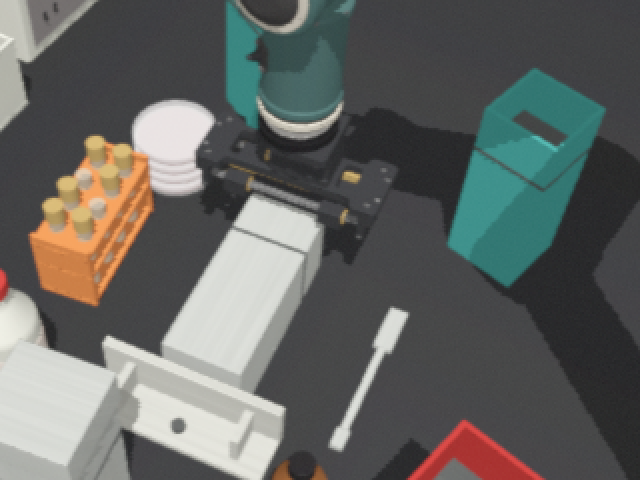

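carry_out(
  steps=[
    [0,0,-0.05,0,0,0,80],
    [0,0,-0.1,0,0,0,80],
    [0,0,-0.15,0,0,0,80],
    [0,0,-0.2,0,0,0,80],
    [0,0,-0.25,0,0,0,80],
    [0,0,-0.3,0,0,0,80],
    [0,0,-0.3,0,0,0,80],
    [0,0,-0.3,0,0,0,80],
    [0,0,-0.3,0,0,0,80],
    [0,0,-0.3,0,0,0,80],
  ],
)

```text
time: 25.15
tool_pos: [0.5364, -0.039, 0.0485]
tcp_rot: [0.525, 0.472, 0.525, -0.476]
contact_force: [2.2, -13.5, 0.0]
finger_gap: 0.687
```

Firm contact now: it advanced only 0.8 mm while the force rose to 13.5 N. I'll back off, clear the view and check that it's square.

carry_out(
  steps=[
    [0,0,-0.4,0,0,0,80],
    [0,0,-0.4,0,0,0,80],
    [0,0,-0.2,0,0,0,80],
    [0,0,0,0,0,0,80],
    [0,0,0.7,0,0,0,80],
    [0,0,1.5,0,0,0,80],
    [-2,0,2,0,0,0,80],
    [-6,0,2.5,0,0,0,80],
    [-11,0,3,0,0,0,80],
    [-14,0,3,0,0,0,80],
  ],
)

```text
time: 26.4
tool_pos: [0.5402, -0.0668, 0.191]
tcp_rot: [0.524, 0.474, 0.525, -0.475]
contact_force: [-0.6, 0.4, 0.2]
finger_gap: 0.687
```

carry_out(
  steps=[
    [-4,0,2,0,0,0,80],
    [-6,0,7,0,0,0,80],
    [-6,0,12,0,0,0,80],
    [-6,0,16,0,0,0,80],
    [-6,0,20,0,0,0,80],
    [-6,0,22,0,0,0,80],
    [-6,0,22,0,0,0,80],
    [-6,0,22,0,0,0,80],
    [-6,0,22,0,0,0,80],
    [-6,0,22,0,0,0,80],
  ],
)

```text
time: 27.65
tool_pos: [0.5619, -0.2845, 0.2487]
tcp_rot: [0.524, 0.473, 0.526, -0.475]
contact_force: [0.3, -0.2, 1.0]
finger_gap: 0.685
```

```bash
python3 chk3.py p7
```

```text
27.65 [ 0.5619 -0.2845  0.2487] F [ 0.3 -0.2  1. ] tau [-0.04 -0.08 -0.  ] gap 0.685
```

View pics/full_p7top.png

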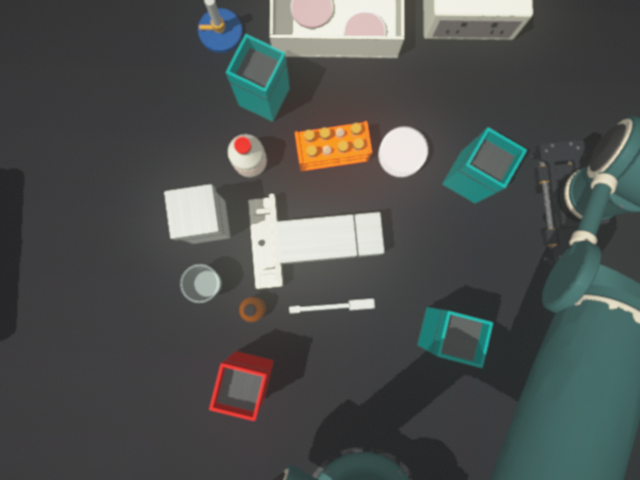

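View pics/full_p7side.png

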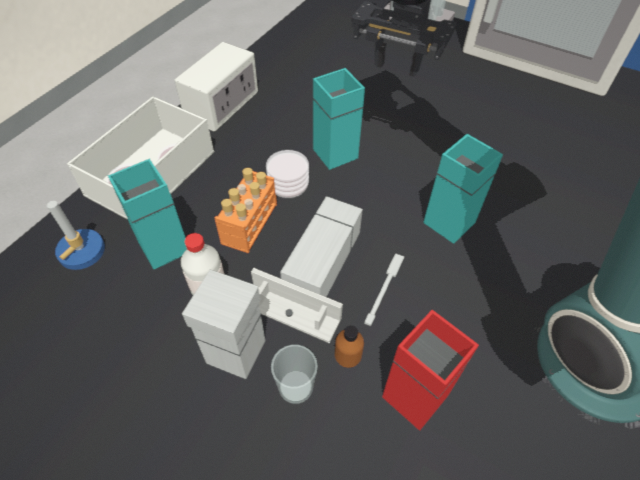

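Run:
```python
from h import *
img=cv2.GaussianBlur(cv2.imread("pics/full_p7top.png").astype(np.float32).mean(2),(3,3),0)
def fit(pts,z):
    W=ray("top",np.array(pts),z)[:,:2].astype(np.float32);vx,vy,x,y=cv2.fitLine(W,cv2.DIST_HUBER,0,.0005,.001).ravel()
    return np.degrees(np.arctan2(vy,vx))%180,(x,y),np.median(abs((W[:,0]-x)*vy-(W[:,1]-y)*vx))
def sub(g,i):
    if 0<i<len(g)-1:
        a,b,c=g[i-1:i+2];den=a-2*b+c
        return i+.5*(a-c)/den if den else i
    return i
up,dn,mo,stp=[],[],[],[]
for u in range(290,376):
    g=np.diff(img[205:228,u]);i=np.argmax(g);up.append((u,205+.5+sub(g,i)))
    g=-np.diff(img[250:275,u]);i=np.argmax(g);dn.append((u,250+.5+sub(g,i)))
for v in range(220,250):
    g=-np.diff(img[v,370:395]);i=np.argmax(g);mo.append((370+.5+sub(g,i),v))
for v in list(range(200,212))+list(range(270,284)):
    g=-np.diff(img[v,262:300]);i=np.argmax(g);stp.append((262+.5+sub(g,i),v))
N=np.array([.10069,-.99492]);F=np.array([.52,.16806])
for n,p,z in(("up",up,.078),("dn",dn,.078),("mouth",mo,.078),("stop",stp,.055)):
    a,c,r=fit(p,z);print(n,a,"dist to stop face",(np.array(c)-F)@N,r)
# same with original image for stop full face
for c in("top","side"):
    d=np.load(f"pics/p7{c}.npy");P=cloud(c,d);z=P[...,2]
    m=(z>.073)&(z<.083)&(abs(P[...,0]-.53)<.07)&(P[...,1]<.165)&(P[...,1]>-.07)
    Q=(P[m][:,:2]*1000).astype(np.float32);r=cv2.minAreaRect(Q);print(c,r,"z",np.median(P[m][:,2]))
    A=np.c_[P[m][:,:2]-P[m][:,:2].mean(0),np.ones(m.sum())];k=np.linalg.lstsq(A,P[m][:,2],rcond=None)[0];print("slope deg",np.degrees(k[:2]))
    b=cv2.boxPoints(r)/1000;print(((b-F)@N).round(4))
```

```text
up 95.73354 dist to stop face 0.12303961815287012 9.7485026e-05
dn 95.79224 dist to stop face 0.10129717199389475 7.011683e-05
mouth 5.939961 dist to stop face 0.19889532549936909 7.9050194e-05
stop 5.798478 dist to stop face -0.0007130015372799064 0.00024143583
top ((526.5584716796875, 68.60665130615234), (78.41826629638672, 198.72958374023438), 5.801544666290283) z 0.07768835168909893
slope deg [0.05327634 0.01630355]
[0.0003 0.199  0.199  0.0002]
side ((524.7077026367188, 69.42286682128906), (79.30225372314453, 199.34837341308594), 5.835870265960693) z 0.07788870665768954
slope deg [ 0.02336203 -0.01117456]
[-0.001   0.1983  0.1982 -0.0011]
```

Run:
```python
from h import *
a=cv2.imread("pics/top0.png").astype(int);b=cv2.imread("pics/full_p7top.png").astype(int)
for n,(x0,y0,x1,y1) in dict(bottle=(225,130,270,180),rack=(294,120,374,170),dish=(376,124,430,180),closed=(162,182,230,245),beaker=(178,262,224,304),amber=(237,296,268,323),spat=(286,296,378,318),turq=(442,126,528,204)).items():
    print(n,abs(a-b)[y0:y1,x0:x1].max(2).mean().round(1))
o=env.get_obs();print(o["contact_force"],abs(o["qd"]).max())
print(env.job_done())
```

```text
bottle 23.4
rack 27.5
dish 18.3
closed 22.0
beaker 24.3
amber 20.3
spat 16.3
turq 20.0
[ 0.04391606  1.02429393 -0.54267826] 0.0046001683518212665
the job is handed in; nothing more can be done
None
```

Run:
```python
import cv2,numpy as np
a=cv2.imread("pics/top0.png",0).astype(np.float32);b=cv2.imread("pics/full_p7top.png",0).astype(np.float32)
print("means",a[:, :100].mean(),b[:, :100].mean())
for n,(x0,y0,x1,y1) in dict(bottle=(225,130,270,180),rack=(294,120,374,170),dish=(376,124,430,180),closed=(162,182,230,245),beaker=(178,262,224,304),amber=(237,296,268,323),spat=(286,296,378,318),turq=(442,126,528,204)).items():
    r=cv2.matchTemplate(b[y0-8:y1+8,x0-8:x1+8],a[y0:y1,x0:x1],cv2.TM_CCOEFF_NORMED);_,m,_,l=cv2.minMaxLoc(r);print(n,round(m,3),l[0]-8,l[1]-8)
```

```text
means 69.46131 58.020855
bottle 0.995 0 0
rack 0.997 0 0
dish 0.997 0 0
closed 0.997 0 0
beaker 0.999 0 0
amber 0.997 0 0
spat 0.996 0 0
turq 0.998 0 0
```

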